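# Load the specimen carrier into the curing chamber under its drag spring

## Robot

A 6-joint arm with a two-finger parallel gripper is mounted at the origin on the work surface. World frame = base frame: x ahead of the robot, y to its left, z up, the work surface at z = 0. Lengths are in m, angles in rad, forces in N, time in s.
With the tool pointing down it reaches from about 0.35 to 0.775 m from the base axis. Payload 7.3 kg.
Tool frame: the origin (TCP) lies on the centre line of the jaws, within the pads' length; the fingertips stand ahead of it and the grasp point (between the pads) lies 11 mm behind it (robot.nose_length is the z of the fingertips in the tool frame, in m); z points along the fingers, y is the line along which they close (so a half turn about z gives the same grasp; the last joint's range is limited). The gripper opens to 92 mm and grips with 3 to 60 N. Pads are 19 mm wide; open, the fingers measure 130 mm over their backs; the gripper's body (75 mm by 190 mm) begins 47 mm behind the grasp point.
Start: joints at [-1.423, 0.342, 1.524, -0, 1.275, -0.146], TCP at [0.152, -0.503, 0.195] pointing down, gripper open.
Joint ranges: [-2.53, 2.53], [-0.77, 2.02], [0.04, 2.7], [-1, 4.14], [0.28, 2.66], [-3.11, 3.11]. Speed limits (rad/s): [2.57, 2.57, 3.14, 3.14, 3.14, 3.14].

## Interface

Orientations are given as [roll, pitch, yaw] about the fixed x, y, z axes, in that order (R = Rz(yaw) Ry(pitch) Rx(roll)).
In Python, from cell import robot, cams gives the robot as it stands. The module is installed in compiled form; this text tells all that it offers.
- The arm moves only by the tool carry_out, never from a script. Its argument "deltas" is a list of rows, each a list of 7 numbers: the shift along the tool's x, y, z in cm, then the turn, a rotation vector about the tool's x, y, z in rad, then the opening, from 0 (shut) to 1 (fully open). A call has exactly 8 rows; each row shifts and turns the commanded pose from where the row before left it, along the tool's axes as they then stand; what a row does not reach is not made up. A row lasts 1/12 s, in which the tool goes at most 41.7 mm and 7.16 degrees, less where a joint would pass 70% of its speed; a pose out of reach is approached as far as the arm can. A call is refused whole if a number of a shift passes 4.17 or a number of a turn 0.125, either way. A call with a gripper value outside its range is refused whole. The fingers move at their own pace and stop on an object; "force" is the grip in N (left out, the last holds). Time passes only in rows, so rows that do not move let the fingers close, or fill a call up. It gives the time, the measured TCP pose, the force, the opening and the grip force at its end, in the units of the state.
- robot.observe(): the state, without advancing time (a new reading comes with each control period).
- cams.read_camera(name): name is "scene" or "top" or "wrist"; returns a dict with "image" (480x640x3 uint8, blue, green, red), "depth" (480x640 float32, m along the optical axis (not along the pixel's ray), 0 where there is no reading), "fx", "fy", "cx", "cy" (pixels), "world_to_cam" (4x4, takes a point from world to camera coordinates). Camera axes: x right, y up, looking along -z (the intrinsics and any distortion apply to the point x, -y, -z); pixel columns grow to the right and rows downward; lengths in m; the calibration is good to about 2 mm. A picture is of the moment at which its call begins.
- robot.hand_in(): hands the job in; it is judged then, once.
The state is a dict: "time": time; "qpos": joint angles; "qvel": joint speeds; "joint_efforts": joint torques, N m; "tool_pos": TCP position; "tool_rot": TCP orientation; "contact_force": force on the tool from outside, world axes, zero at the start; "torque": the same for the moment, N m; "opening": finger opening in m; "grip_force": force on a finger pad.
Only numpy, scipy, OpenCV 4.12 (cv2) and the standard library are available. Lean on these libraries where they do the work, as an engineer would, in place of code of your own. Each camera call takes 0.05 s, during which the arm holds its last target. There are 200 camera calls.

## Task

Load the specimen carrier for curing: with your fingertips press it down hard on its black finger pad, so that the sprung bed sinks, and keeping it pressed down slide it along its guide, under the clamp bar and the drag spring, until it is fully home against the stop inside the chamber. Then let go and move clear. Only press and push the carrier, do not pick it up, and leave the other things on the bench where they are.

Things in the scene. Friction and masses are not known exactly. Their poses are not given: they have to be found in the camera images.
- stage: The fixed curing unit. Origin on the bench under its loading guide, +x the loading direction (to the chamber), z up; its x, y, z below are in mm. The guide is a straight open channel along x, 83 wide, from a low end plate at x = -245 to the stop at x = 195, between aluminium side rails (outer faces y = +-53.5, tops z = 38). Nothing overhangs it before the clamp bar. It turns from start to start.
- stop_face (a point): Middle of the stop's face inside the chamber, stage x = 195, y = 0, z = 36; axes as the stage's. The carrier is home when its front end touches this face.
- bar_edge (a point): Clamp bar, a steel bar across the guide, stage x = 45 to 57, underside z = 36, top 48 (screw heads to 52). This point is the middle of its lower edge on the loading side, x = 45, z = 36. With the bed up the carrier's front end butts squarely against the bar, which overlaps it by 4 mm.
- chamber_top (a point): Middle of the chamber's front top edge, stage x = 100, z = 154. The chamber is a grey box 240 wide, x = 100 to 310, with an orange window above the slot that the guide enters; a lamp head on its roof (x = 169 to 281) makes it 295 tall, its hose 330.
- bed (a joint): How far the sprung bed plate under the carrier is pressed down, m: 0 = up, 0.008 = bottom stop. It sinks level wherever the carrier is pressed and rises again when let go. Finger force about 5 N to start it, 14 N at the bottom (1.1 N per mm; 1 N either way with the carrier's mass). The carrier passes under the clamp bar with the bed 4 mm or more down; 6 mm leaves room both ways.
- leaf (a joint): Lift of the drag spring, rad, 0 = at rest: a spring-steel leaf 50 mm wide, 36 long, hung from the far side of the clamp bar and sloping down towards the chamber, its tip at rest at stage x = 91, z = 27. The carrier, once under the bar, lifts it to about 0.2 by itself; the leaf then rubs on the carrier's top with about 6 N. It needs no handling.
- carrier: The specimen carrier: a loose flat aluminium plate 220 long (x), 80 wide (y), 10 thick, 0.27 to 0.47 kg, with four flush glass coupons. It lies on the bed in the guide before the clamp bar, its x along the stage's x; top at stage z = 40 with the bed up. Origin under its centre, +x to its front end. At home its origin is at stage x = 85; let go, it rises with the bed until its top rests under the bar.
- finger_pad (a point): Centre of the black ribbed finger pad (44 x 60 mm, flush) on the carrier's top surface near its rear end: 85 mm behind the carrier's centre, 25 mm ahead of its rear end. At home it is at stage x = 0.
- rib (a point): Top middle of the bare steel finger rib just ahead of the pad: a bar across the carrier, 6 mm thick, 60 wide, 8 tall, centred 60 mm behind the carrier's centre. Fingers pressing on the pad may push against its rear face, 22 mm ahead of the pad's centre. At home its front face is 17 mm short of the clamp bar.
- carrier_front (a point): Middle of the top edge of the carrier's front end. At home it is at the stop face.
- bottle: loose closed amber adhesive bottle, 42 mm across, 88 mm tall, standing; origin at its foot
- screwdriver: loose black-handled screwdriver, 160 mm, lying; origin at the underside
- coupon_box: loose open white plastic box with compartments, 100 x 70 x 28 mm; origin under its centre
- glass_stack: loose greenish block of stacked glass slides, 76 x 26 x 14 mm; origin under its centre
- meter_puck: loose light-meter head, aluminium disc 64 mm across and 14 mm thick with a flat black handle; origin under the disc
- goggles: loose orange safety glasses, 138 mm wide, 50 mm tall, standing open; origin under the bridge

How it is judged:
By the outcome, as a careful person would: the job done as asked, in the order asked, and still so for the second after the job is handed in, with the robot touching nothing.
It also fails if it takes over 42 s, if anything falls off the work surface, if the arm or the gripper's body presses on something with over 40 N, if the wrist force passes 120 N, or if a joint passes its speed limit or range.

## Working session

There is one attempt and no reset: what is moved stays moved. The work goes in short steps, Python scripts to look and compute and a tool call to move; the robot and the scene stay as the last step left them, time stands still between calls to the robot, and variables do not carry over. Pictures are saved under pics/ and viewed, at most 10 in all, crops included, and the job is handed in when it is done.

Besides the shell and the picture viewer there is one more tool, called after "Call:" by a JSON object that holds its "method" and its "body". carry_out: Moves the arm, as the interface text tells. Its arguments: {"type":"object","properties":{"deltas":{"type":"array","items":{"type":"array","items":{"type":"number"}}},"force":{"type":"number"}},"required":["deltas"]}

```bash
mkdir -p pics
cat > h.py <<'E'
import numpy as np, cv2
from cell import robot, cams
def grab(n):
    d=cams.read_camera(n); np.savez(f'/tmp/{n}.npz',**{k:np.array(v) for k,v in d.items()}); return d
def px2w(d,u,v,r=1,z=None):
    W=np.linalg.inv(d['world_to_cam'])
    ray=np.array([(u-d['cx'])/d['fx'],-(v-d['cy'])/d['fy'],-1.0])
    if z is None:
        p=d['depth'][int(v)-r:int(v)+r+1,int(u)-r:int(u)+r+1]; dd=np.median(p[p>0])
    else:
        a=W[:3,:3]@ray; dd=(z-W[2,3])/a[2]
    return (W@np.append(ray*dd,1))[:3]
E
python3 - <<'E'
from h import *
for n in('scene','top'):
    d=grab(n); cv2.imwrite(f'pics/{n}1.png',d['image'])
s=robot.observe(); print(s); print(robot.nose_length)
E
```

```text
{'time': 0.1, 'qpos': array([-1.42300459e+00,  3.42664400e-01,  1.52488852e+00, -1.06948248e-05,
        1.27539668e+00, -1.46000945e-01]), 'qvel': array([-1.04577661e-03,  5.71972562e-04, -4.08610857e-03, -5.28757369e-04,
        1.51610075e-03,  7.39704189e-05]), 'joint_efforts': array([ 1.91415580e-03, -4.32004309e+01, -2.44694370e+01,  7.19506200e-02,
        5.25958103e-02, -4.42281407e-05]), 'tool_pos': array([ 0.15199125, -0.50211042,  0.1948201 ]), 'tool_rot': array([-3.14024865e+00, -1.87294701e-04,  2.93795675e-01]), 'contact_force': array([ 0.03066358, -0.06799292, -0.12635277]), 'torque': array([-0.00839359,  0.01509658, -0.03725715]), 'grip_force': 0.0, 'opening': 0.09191931207117479}
0.008
```

View pics/top1.png

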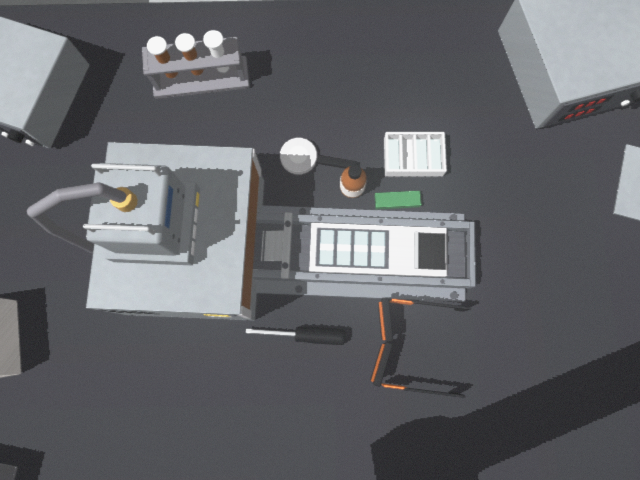

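View pics/scene1.png

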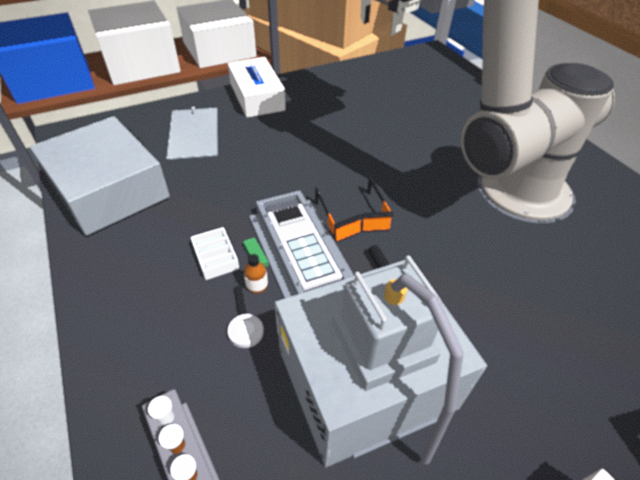

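The top view shows the carrier lying along the image row at v≈250, with its front at u≈309 and the pad at about (431,251). The chamber is on the left. The bottle, glass stack and goggles stand beside the rails. Next I'll enlarge this area.

Run:
```python
from h import *
d=dict(np.load('/tmp/top.npz'))
c=d['image'][195:310,280:480]; cv2.imwrite('pics/top2.png',cv2.resize(c,None,fx=4,fy=4,interpolation=cv2.INTER_CUBIC))
for u,v in [(431,251),(320,228),(380,252),(340,217),(340,280),(290,250),(254,240)]: print(u,v,px2w(d,u,v).round(4))
print(np.linalg.inv(d['world_to_cam']).round(3),d['fx'])
```

```text
431 251 [ 0.5866 -0.126   0.0409]
320 228 [0.6287 0.0519 0.041 ]
380 252 [ 0.5869 -0.0438  0.0407]
340 217 [0.647  0.0187 0.0386]
340 280 [0.5434 0.0218 0.0384]
290 250 [0.5951 0.1015 0.0324]
254 240 [0.6066 0.1561 0.0631]
[[-0.023  0.98  -0.2    0.436]
 [-1.    -0.023  0.006  0.051]
 [ 0.001  0.2    0.98   0.867]
 [ 0.     0.     0.     1.   ]] 521.643675734054
```

View pics/top2.png

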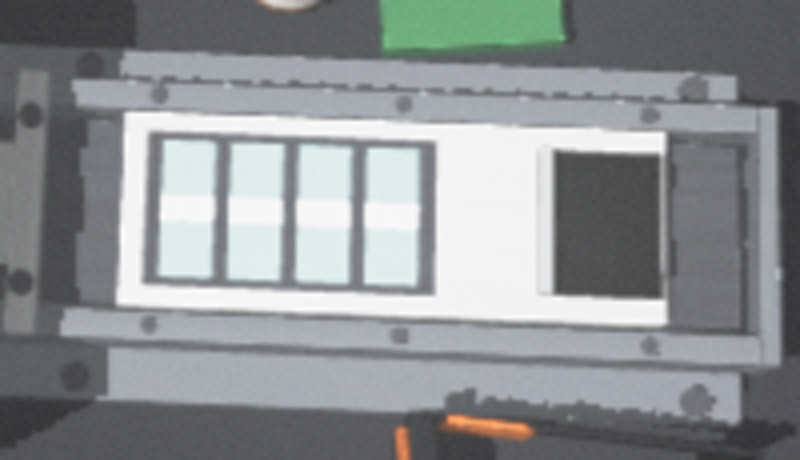

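The enlarged crop (×4, offset 280,195) shows the carrier corners at (123,112), (117,303), (667,130) and (667,324). The rib spans x≈538–553, the pad 553–662, and the bar's right edge is at x≈46.

Run:
```python
from h import *
d=dict(np.load('/tmp/top.npz'))
P=lambda x,y,z:px2w(d,280+x/4-.4,195+y/4-.4,z=z)[:2]
fl,fr,rl,rr=[P(*a,.040) for a in [(667,130),(667,324),(123,112),(117,303)]][::1]
rearL,rearR,frontL,frontR=fl,fr,rl,rr
f=(frontL+frontR)/2; r=(rearL+rearR)/2
print('front',f,'rear',r,'len',np.linalg.norm(f-r),'yaw',np.arctan2(*(f-r)[::-1]))
for a,b in [((75,107),(757,132)),((60,309),(757,339)),((75,81),(755,107)),((60,335),(757,365))]:
    p,q=P(*a,.038),P(*b,.038); print('rail',p,q,np.arctan2(*(p-q)[::-1]))
e=f-r; e/=np.linalg.norm(e)
print('w',np.linalg.norm(frontL-frontR),np.linalg.norm(rearL-rearR))
print('padc',r+.025*e,'rib rear',P(553,222,.040),'bar edge',P(48,72,.048),P(36,332,.048), 'endplate', P(780,235,.04))
```

```text
front [0.59912364 0.06930522] rear [ 0.58605375 -0.15095368] len 0.22064633094539254 yaw 1.5115270621769639
rail [0.64141548 0.08700296] [ 0.62454274 -0.19088401] 1.5101527985044596
rail [0.55827065 0.09413935] [ 0.53974733 -0.1841932 ] 1.5043432886357029
rail [0.65237631 0.08685447] [ 0.63503645 -0.19089287] 1.5084469048431548
rail [0.54778602 0.09426635] [ 0.529335   -0.18337161] 1.5044367714121332
w 0.07859661593913261 0.07961600016729738
padc [ 0.58753462 -0.12599758] rib rear [ 0.58878492 -0.10510534] bar edge [0.65378188 0.09730873] [0.54785301 0.10320928] endplate [ 0.58135856 -0.19620842]
```

Call:
{"method": "carry_out", "body": {"deltas": [[0,0,0,0,0,-0.1214,0],[0,0,0,0,0,-0.1214,0],[0,0,0,0,0,-0.1214,0],[0,0,0,0,0,-0.1214,0],[0,0,0,0,0,-0.1214,0],[0,0,0,0,0,-0.1214,0],[0,0,0,0,0,-0.1214,0],[0,0,0,0,0,-0.1214,0]], "force": 20}}

```text
time: 0.77
tool_pos: [0.152, -0.5022, 0.195]
tool_rot: [-3.141, -0.001, 1.271]
contact_force: [-0.3, -0.9, -0.3]
opening: 0.0435
grip_force: 0.0
```

Call:
{"method": "carry_out", "body": {"deltas": [[0,0,0,0,0,-0.1214,0],[0,0,0,0,0,-0.1214,0],[2.5,2.5,0,0,0,0,0],[2.5,2.5,0,0,0,0,0],[2.5,2.5,0,0,0,0,0],[2.5,2.5,0,0,0,0,0],[2.5,2.5,0,0,0,0,0],[2.5,2.5,0,0,0,0,0]]}}

```text
time: 1.43
tool_pos: [0.3121, -0.3608, 0.1952]
tool_rot: [-3.141, -0.0, 1.507]
contact_force: [0.5, -0.6, 0.9]
opening: 0.0006
grip_force: 0.0
```

Call:
{"method": "carry_out", "body": {"deltas": [[2.5,2.5,0,0,0,0,0],[2.5,2.5,0,0,0,0,0],[2.5,2.5,0,0,0,0,0],[2.5,2.5,0,0,0,0,0],[2.5,2.5,0,0,0,0,0],[2.5,2.5,0,0,0,0,0],[2.5,2.5,0,0,0,0,0],[0,0,0,0,0,0,0]]}}

```text
time: 2.1
tool_pos: [0.5003, -0.1944, 0.1949]
tool_rot: [3.14, -0.002, 1.512]
contact_force: [-1.3, 0.9, 0.2]
opening: 0.0005
grip_force: 0.0
```

Call:
{"method": "carry_out", "body": {"deltas": [[2.75,2.75,0,0,0,0,0],[2.75,2.75,0,0,0,0,0],[2.7,2.75,0,0,0,0,0],[0,0,3,0,0,0,0],[0,0,3,0,0,0,0],[0,0,3,0,0,0,0],[0,0,3,0,0,0,0],[0,0,0,0,0,0,0]]}}

```text
time: 2.77
tool_pos: [0.58, -0.1208, 0.0691]
tool_rot: [-3.13, -0.003, 1.508]
contact_force: [-1.8, 1.6, -0.7]
opening: 0.0006
grip_force: 0.0
```

Run:
```python
from h import *
print(robot.observe())
d=grab('top'); c=d['image'][195:310,280:480]; a=cv2.resize(c,None,fx=3,fy=3)
w=grab('wrist')['image']
b=np.zeros((345+300,600,3),np.uint8)
b=np.vstack([a[:, :400], np.zeros((0,400,3),np.uint8)])
cv2.imwrite('pics/m.png',np.hstack([cv2.resize(c,(400,230)),cv2.resize(w,(400,300))[:230]])) if 0 else cv2.imwrite('pics/m.png',np.vstack([cv2.resize(c,(440,253)),cv2.resize(w,(440,330))]))
```

```text
{'time': 2.7667, 'qpos': array([-3.34543671e-01,  5.91439946e-01,  1.48542472e+00, -2.68805005e-04,
        1.07680384e+00, -2.71483135e-01]), 'qvel': array([-0.00187789, -0.06337366, -0.08925945,  0.00101894,  0.11194341,
        0.00140445]), 'joint_efforts': array([ 1.60204028e-01, -5.54837716e+01, -2.40877694e+01,  9.49439756e-02,
       -1.19970191e+00,  1.08336710e-02]), 'tool_pos': array([ 0.57998296, -0.12081096,  0.06908101]), 'tool_rot': array([-3.12989598e+00, -3.01169719e-03,  1.50784706e+00]), 'contact_force': array([-1.78048547,  1.63403454, -0.66677993]), 'torque': array([ 0.00663375, -0.02222831,  0.00722509]), 'grip_force': 0.0, 'opening': 0.000631526623787182}
```

View pics/m.png

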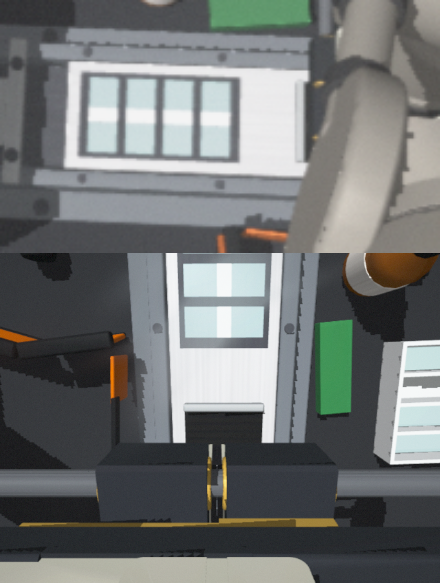

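The wrist view shows the closed fingers over the pad behind the rib: finger centre u≈217, rib centre u≈223. That is a few mm to one side. I'll let the arm settle and then correct.

Call:
{"method": "carry_out", "body": {"deltas": [[0,0.4,0,0,0,0,0],[0,0,0,0,0,0,0],[0,0,0,0,0,0,0],[0,0,0,0,0,0,0],[0,0,0,0,0,0,0],[0,0,0,0,0,0,0],[0,0,0,0,0,0,0],[0,0,0,0,0,0,0]]}}

```text
time: 3.53
tool_pos: [0.5883, -0.1222, 0.0755]
tool_rot: [3.141, 0.0, 1.508]
contact_force: [-0.2, 0.7, 0.1]
opening: 0.0002
grip_force: 0.0
```

Call:
{"method": "carry_out", "body": {"deltas": [[0.3,0,1,0,0,0,0],[0,0,1,0,0,0,0],[0,0,0.4,0,0,0,0],[0,0,0,0,0,0,0],[0,0,0,0,0,0,0],[0,0,0.2,0,0,0,0],[0,0,0.2,0,0,0,0],[0,0,0,0,0,0,0]]}}

```text
time: 4.2
tool_pos: [0.5885, -0.1193, 0.0472]
tool_rot: [-3.141, 0.0, 1.508]
contact_force: [0.6, 0.6, -0.3]
opening: 0.0003
grip_force: 0.0
```

Call:
{"method": "carry_out", "body": {"deltas": [[0,0,0,0,0,0,0],[0,0,0,0,0,0,0],[0,0,0,0,0,0,0],[0,0,0,0,0,0,0],[0,0,0.1,0,0,0,0],[0,0,0,0,0,0,0],[0,0,0,0,0,0,0],[0,0,0,0,0,0,0]]}}

```text
time: 4.87
tool_pos: [0.5885, -0.1192, 0.0464]
tool_rot: [-3.142, 0.0, 1.508]
contact_force: [0.1, 0.5, 0.3]
opening: 0.0006
grip_force: 0.0
```

Call:
{"method": "carry_out", "body": {"deltas": [[0,0,0.1,0,0,0,0],[0,0,0,0,0,0,0],[0,0,0,0,0,0,0],[0,0,0.1,0,0,0,0],[0,0,0,0,0,0,0],[0,0,0,0,0,0,0],[0,0,0,0,0,0,0],[0,0,0,0,0,0,0]]}}

```text
time: 5.53
tool_pos: [0.5886, -0.1193, 0.0444]
tool_rot: [3.142, 0.0, 1.508]
contact_force: [-1.1, -0.1, 0.2]
opening: 0.0003
grip_force: 0.0
```

Call:
{"method": "carry_out", "body": {"deltas": [[0,0,0.1,0,0,0,0],[0,0,0,0,0,0,0],[0,0,0,0,0,0,0],[0,0,0,0,0,0,0],[0,0,0,0,0,0,0],[0,0,0,0,0,0,0],[0,0,0,0,0,0,0],[0,0,0,0,0,0,0]]}}

```text
time: 6.2
tool_pos: [0.5886, -0.1193, 0.0434]
tool_rot: [3.142, 0.0, 1.508]
contact_force: [0.5, -0.7, -0.1]
opening: 0.0004
grip_force: 0.0
```

Call:
{"method": "carry_out", "body": {"deltas": [[0,0,0.1,0,0,0,0],[0,0,0,0,0,0,0],[0,0,0,0,0,0,0],[0,0,0.1,0,0,0,0],[0,0,0,0,0,0,0],[0,0,0,0,0,0,0],[0,0,0,0,0,0,0],[0,0,0,0,0,0,0]]}}

```text
time: 6.87
tool_pos: [0.5886, -0.1193, 0.0414]
tool_rot: [3.142, 0.0, 1.508]
contact_force: [0.4, -0.0, 0.4]
opening: 0.0004
grip_force: 0.0
```

Run:
```python
from h import *
s=robot.observe();print(s['contact_force'],s['tool_pos'],s['joint_efforts'])
w=grab('wrist');im=w['image']
cv2.imwrite('pics/w2.png',im)
for u,v in [(325,150),(325,215),(280,215),(280,240),(370,240)]: print(u,v,px2w(w,u,v).round(4))
```

```text
[ 0.38643481 -0.0334706   0.37335986] [ 0.58855462 -0.11925647  0.04140484] [ 8.60193140e-04 -5.35516512e+01 -2.07418460e+01  5.80510707e-02
  5.76008507e-02  2.47807253e-05]
325 150 [ 0.5963 -0.0623  0.0389]
325 215 [ 0.5946 -0.0909  0.0393]
280 215 [ 0.5744 -0.0896  0.039 ]
280 240 [ 0.5742 -0.0993  0.0466]
370 240 [ 0.6136 -0.1019  0.0466]
```

View pics/w2.png

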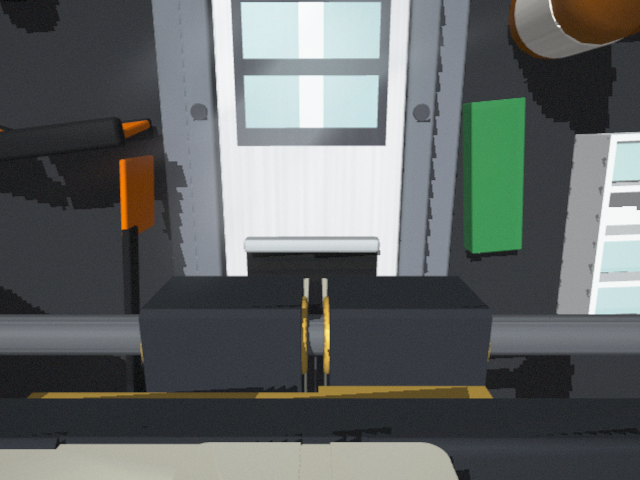

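The wrist view shows the fingers centred behind the rib (v≈245). The carrier top is still unsunk, at z≈39 mm. I'll keep going down in small steps.

Call:
{"method": "carry_out", "body": {"deltas": [[0,0,0.1,0,0,0,0],[0,0,0,0,0,0,0],[0,0,0,0,0,0,0],[0,0,0.1,0,0,0,0],[0,0,0,0,0,0,0],[0,0,0,0,0,0,0],[0,0,0,0,0,0,0],[0,0,0,0,0,0,0]]}}

```text
time: 7.58
tool_pos: [0.5886, -0.1193, 0.0394]
tool_rot: [3.142, 0.0, 1.508]
contact_force: [0.3, -0.3, 0.4]
opening: 0.0005
grip_force: 0.0
```

Call:
{"method": "carry_out", "body": {"deltas": [[0,0,0.1,0,0,0,0],[0,0,0,0,0,0,0],[0,0,0,0,0,0,0],[0,0,0.1,0,0,0,0],[0,0,0,0,0,0,0],[0,0,0,0,0,0,0],[0,0,0,0,0,0,0],[0,0,0,0,0,0,0]]}}

```text
time: 8.25
tool_pos: [0.5886, -0.1193, 0.0374]
tool_rot: [3.142, 0.0, 1.508]
contact_force: [0.2, 0.3, -0.7]
opening: 0.0006
grip_force: 0.0
```

Run:
```python
from h import *
s=robot.observe();print(s['contact_force'],s['tool_pos'],s['tool_rot'],s['joint_efforts'])
w=grab('wrist')
for u,v in [(325,150),(325,215),(280,215),(190,200),(430,200)]: print(u,v,px2w(w,u,v,3).round(4))
```

```text
[ 0.23383848  0.27457351 -0.67279899] [ 0.5885606  -0.1192575   0.03740485] [3.14156395e+00 7.05976309e-05 1.50775176e+00] [-1.19885652e-03 -5.36338842e+01 -2.05988824e+01  5.75386221e-02
  5.76569745e-02  5.30684446e-06]
325 150 [ 0.5962 -0.0622  0.0391]
325 215 [ 0.5946 -0.0901  0.039 ]
280 215 [ 0.5748 -0.0888  0.0393]
190 200 [ 0.5349 -0.0803  0.0348]
430 200 [ 0.6414 -0.0869  0.0363]
```

Run:
```python
from h import *
w=dict(np.load('/tmp/wrist.npz'))
for u,v in [(306,285),(306,292),(325,285),(306,330),(325,330),(315,335),(230,290),(230,340),(450,340),(60,330)]: print(u,v,px2w(w,u,v,0).round(4))
d=grab('scene');im=d['image'][160:320,220:420]
cv2.imwrite('pics/s2.png',cv2.resize(im,None,fx=3.5,fy=3.5,interpolation=cv2.INTER_CUBIC))
```

```text
306 285 [ 0.5856 -0.109   0.0753]
306 292 [ 0.5857 -0.1087  0.0832]
325 285 [ 0.5926 -0.1092  0.076 ]
306 330 [ 0.5884 -0.0896  0.1525]
325 330 [ 0.5919 -0.0892  0.1538]
315 335 [ 0.5899 -0.0915  0.1509]
230 290 [ 0.5737 -0.0832  0.1461]
230 340 [ 0.5754 -0.088   0.1579]
450 340 [ 0.6136 -0.0908  0.1573]
60 330 [ 0.5418 -0.0874  0.1508]
```

View pics/s2.png

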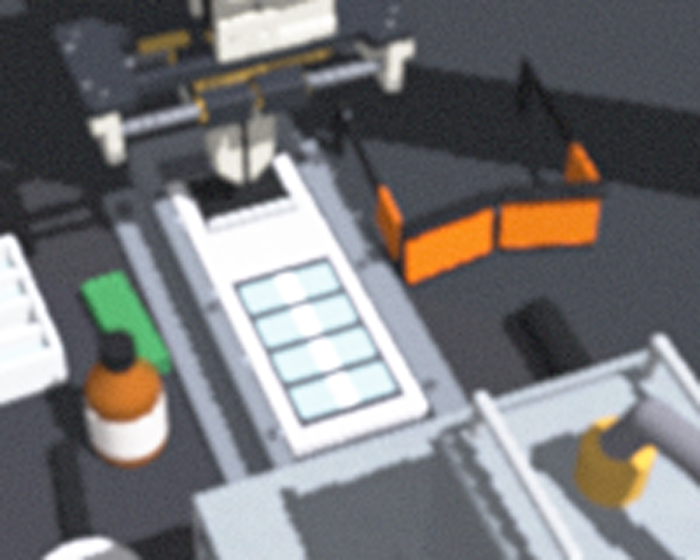

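The scene view shows both fingers just above the pad, with the tip at crop (245,182). I'll measure the tip height.

Run:
```python
from h import *
d=dict(np.load('/tmp/scene.npz'))
for y in (150,160,168,174,178,182,186,190,195): print(y,[px2w(d,220+x/3.5,160+y/3.5,0).round(4).tolist() for x in (235,258)])
w=dict(np.load('/tmp/wrist.npz'))
for v in (274,277,280,283): print(v,px2w(w,307,v,0).round(4),px2w(w,324,v,0).round(4))
```

```text
150 [[0.5952, -0.1096, 0.094], [0.581, -0.1083, 0.0896]]
160 [[0.5951, -0.1104, 0.0852], [0.5814, -0.1079, 0.0819]]
168 [[0.5955, -0.11, 0.0791], [0.5823, -0.1061, 0.0772]]
174 [[0.5966, -0.1076, 0.0767], [0.582, -0.1071, 0.0713]]
178 [[0.5963, -0.1089, 0.0721], [0.5693, -0.1376, 0.0363]]
182 [[0.5856, -0.1363, 0.0405], [0.5724, -0.1304, 0.0403]]
186 [[0.5875, -0.1318, 0.0417], [0.5746, -0.1253, 0.0422]]
190 [[0.5887, -0.1291, 0.0411], [0.5747, -0.1253, 0.0388]]
195 [[0.59, -0.1261, 0.04], [0.5773, -0.1194, 0.0407]]
274 [ 0.5848 -0.1168  0.0394] [ 0.5925 -0.1168  0.0408]
277 [ 0.5847 -0.1182  0.0396] [ 0.5924 -0.119   0.0388]
280 [ 0.5859 -0.1088  0.0703] [ 0.5923 -0.109   0.0708]
283 [ 0.5859 -0.1089  0.0735] [ 0.5923 -0.1092  0.0736]
```

Both cameras put the fingertips at z≈70 mm. That is 33 mm above the reported TCP, where the tool data would have them 8 mm below it. I'll go by the measured tip height and by force: about 30 mm remains to contact.

Call:
{"method": "carry_out", "body": {"deltas": [[0,0,0.8,0,0,0,0],[0,0,0.8,0,0,0,0],[0,0,0.4,0,0,0,0],[0,0,0,0,0,0,0],[0,0,0.2,0,0,0,0],[0,0,0.2,0,0,0,0],[0,0,0,0,0,0,0],[0,0,0,0,0,0,0]]}}

```text
time: 9.02
tool_pos: [0.5886, -0.1193, 0.0134]
tool_rot: [3.142, 0.0, 1.508]
contact_force: [-0.3, 0.2, -0.6]
opening: 0.0006
grip_force: 0.0
```

Run:
```python
from h import *
s=robot.observe();print(s['contact_force'],s['tool_pos'])
w=grab('wrist')
for v in range(240,300,5): print(v,px2w(w,307,v,0).round(4),px2w(w,324,v,0).round(4),px2w(w,280,v,0).round(4))
```

```text
[-0.30435145  0.1614441  -0.64077567] [ 0.58859116 -0.11928435  0.01342701]
240 [ 0.5867 -0.0949  0.0394] [ 0.5933 -0.0953  0.0393] [ 0.5762 -0.0944  0.0385]
245 [ 0.5866 -0.0967  0.0402] [ 0.5932 -0.0974  0.0391] [ 0.5761 -0.0963  0.0389]
250 [ 0.5865 -0.0989  0.0395] [ 0.5931 -0.0992  0.0397] [ 0.576  -0.0981  0.0396]
255 [ 0.5865 -0.0996  0.044 ] [ 0.593  -0.0999  0.0444] [ 0.5762 -0.0989  0.0442]
260 [ 0.5865 -0.1007  0.0468] [ 0.5928 -0.1014  0.046 ] [ 0.5764 -0.1001  0.0469]
265 [ 0.5863 -0.1026  0.0469] [ 0.5927 -0.1033  0.0463] [ 0.5762 -0.1021  0.0467]
270 [ 0.5862 -0.1043  0.0479] [ 0.5926 -0.1048  0.0477] [ 0.576  -0.104   0.0469]
275 [ 0.5858 -0.109   0.0399] [ 0.5925 -0.1095  0.0396] [ 0.575  -0.1086  0.0389]
280 [ 0.5859 -0.1086  0.0468] [ 0.5924 -0.1087  0.0477] [ 0.5833 -0.0833  0.1176]
285 [ 0.586  -0.1089  0.0516] [ 0.5922 -0.1092  0.0519] [ 0.5836 -0.083   0.1214]
290 [ 0.5861 -0.1086  0.0577] [ 0.5921 -0.1091  0.0572] [ 0.5838 -0.0831  0.1242]
295 [ 0.5862 -0.1086  0.0625] [ 0.592  -0.1089  0.0625] [ 0.5839 -0.0835  0.1256]
```

Call:
{"method": "carry_out", "body": {"deltas": [[0,0,0.2,0,0,0,0],[0,0,0.1,0,0,0,0],[0,0,0,0,0,0,0],[0,0,0.1,0,0,0,0],[0,0,0,0,0,0,0],[0,0,0.1,0,0,0,0],[0,0,0,0,0,0,0],[0,0,0,0,0,0,0]]}}

```text
time: 9.73
tool_pos: [0.5886, -0.1193, 0.009]
tool_rot: [3.141, 0.0, 1.508]
contact_force: [-1.4, 1.1, 5.0]
opening: 0.0006
grip_force: 2.1
```

Call:
{"method": "carry_out", "body": {"deltas": [[0,0,0.1,0,0,0,0],[0,0,0,0,0,0,0],[0,0,0,0,0,0,0],[0,0,0.1,0,0,0,0],[0,0,0,0,0,0,0],[0,0,0,0,0,0,0],[0,0,0,0,0,0,0],[0,0,0,0,0,0,0]]}}

```text
time: 10.4
tool_pos: [0.5886, -0.1193, 0.0073]
tool_rot: [3.141, 0.0, 1.508]
contact_force: [-1.4, -0.1, 8.1]
opening: 0.0003
grip_force: 3.7
```

Call:
{"method": "carry_out", "body": {"deltas": [[0,0,0.1,0,0,0,0],[0,0,0.1,0,0,0,0],[0,0,0.1,0,0,0,0],[0,0,0.1,0,0,0,0],[0,0,0,0,0,0,0],[0,0,0,0,0,0,0],[0,0,0,0,0,0,0],[0,0,0,0,0,0,0]]}}

```text
time: 11.07
tool_pos: [0.5887, -0.1193, 0.0038]
tool_rot: [3.141, 0.0, 1.508]
contact_force: [-4.4, 1.2, 11.1]
opening: 0.0001
grip_force: 5.5
```

Run:
```python
from h import *
s=robot.observe();print(s['contact_force'],s['tool_pos'])
w=grab('wrist')
for u,v in [(325,150),(325,200),(280,180)]: print(px2w(w,u,v,3).round(4))
```

```text
[-4.36484952  1.1698536  11.13971395] [ 0.58866539 -0.11930132  0.00381374]
[ 0.5957 -0.061   0.0338]
[ 0.5946 -0.079   0.0342]
[ 0.5786 -0.0706  0.0341]
```

Call:
{"method": "carry_out", "body": {"deltas": [[0,0,0.1,0,0,0,0],[0.3,0,0,0,0,0,0],[0.4,0,0,0,0,0,0],[0.4,0,0,0,0,0,0],[0.4,0,0,0,0,0,0],[0.4,0,0,0,0,0,0],[0.3,0,0,0,0,0,0],[0,0,0,0,0,0,0]]}}

```text
time: 11.78
tool_pos: [0.5908, -0.0988, 0.0033]
tool_rot: [3.139, 0.003, 1.508]
contact_force: [-3.7, -4.1, 11.8]
opening: 0.0008
grip_force: 6.0
```

Run:
```python
from h import *
w=grab('wrist')
print(robot.observe()['contact_force'])
for u,v in [(325,150),(325,200),(280,180)]: print(px2w(w,u,v,3).round(4))
for v in range(250,285,4): print(v,px2w(w,307,v,0).round(4),px2w(w,280,v,0).round(4))
```

```text
[-4.0012754  -4.76279937 12.03208466]
[ 0.5977 -0.0404  0.0335]
[ 0.5967 -0.0584  0.0336]
[ 0.5807 -0.05    0.0335]
250 [ 0.5887 -0.077   0.0342] [ 0.5785 -0.0764  0.0341]
254 [ 0.5886 -0.0787  0.0336] [ 0.5782 -0.0783  0.0327]
258 [ 0.5886 -0.0791  0.0378] [ 0.5786 -0.0786  0.0373]
262 [ 0.5886 -0.0797  0.0407] [ 0.5789 -0.0789  0.0414]
266 [ 0.5886 -0.0808  0.0422] [ 0.5787 -0.0804  0.0414]
270 [ 0.5885 -0.0823  0.0422] [ 0.5786 -0.0819  0.0414]
274 [ 0.5884 -0.0839  0.0421] [ 0.5785 -0.0834  0.0415]
278 [ 0.588  -0.0883  0.0338] [ 0.5851 -0.0624  0.1066]
282 [ 0.5881 -0.0879  0.0395] [ 0.5853 -0.0625  0.1088]
```

Call:
{"method": "carry_out", "body": {"deltas": [[0.5,0,0,0,0,0,0],[0.5,0,0,0,0,0,0],[0.5,0,0,0,0,0,0],[0.5,0,0,0,0,0,0],[0.5,0,0,0,0,0,0],[0.5,0,0,0,0,0,0],[0.5,0,0,0,0,0,0],[0.5,0,0,0,0,0,0]]}}

```text
time: 12.5
tool_pos: [0.5938, -0.0594, 0.0033]
tool_rot: [3.138, 0.003, 1.508]
contact_force: [-0.2, -7.5, 8.4]
opening: 0.0003
grip_force: 4.8
```

Call:
{"method": "carry_out", "body": {"deltas": [[0.5,0,0,0,0,0,0],[0.5,0,0,0,0,0,0],[0.5,0,0,0,0,0,0],[0.5,0,0,0,0,0,0],[0.5,0,0,0,0,0,0],[0.5,0,0,0,0,0,0],[0.5,0,0,0,0,0,0],[0.5,0,0,0,0,0,0]]}}

```text
time: 13.17
tool_pos: [0.5963, -0.0199, 0.0028]
tool_rot: [3.138, 0.003, 1.508]
contact_force: [-1.5, -8.5, 6.9]
opening: 0.0006
grip_force: 7.5
```

Run:
```python
from h import *
w=grab('wrist')
print(robot.observe()['contact_force'])
for v in range(200,285,6): print(v,px2w(w,307,v,0).round(4),px2w(w,280,v,0).round(4))
cv2.imwrite('pics/w3.png',w['image'])
```

```text
[-1.13488915 -7.49231403  6.93975837]
200 [0.5956 0.0209 0.0327] [0.5856 0.0217 0.0334]
206 [0.5954 0.0186 0.0324] [0.5855 0.0195 0.0334]
212 [0.5952 0.0164 0.0325] [0.5852 0.0171 0.0326]
218 [0.5951 0.014  0.0321] [0.585  0.0148 0.0326]
224 [0.595  0.0122 0.0341] [0.5849 0.0126 0.0333]
230 [0.5948 0.0096 0.0329] [0.5848 0.0105 0.0341]
236 [0.5947 0.0076 0.0343] [0.5844 0.0079 0.0328]
242 [0.5945 0.005  0.0331] [0.5842 0.0054 0.0321]
248 [0.5943 0.0026 0.0329] [0.584  0.0032 0.0325]
254 [5.941e-01 3.000e-04 3.310e-02] [0.5839 0.0012 0.0339]
260 [ 0.594  -0.0017  0.0343] [ 0.5836 -0.0016  0.0325]
266 [ 0.5939 -0.0034  0.0364] [ 0.5838 -0.0026  0.0369]
272 [ 0.594  -0.0039  0.0422] [ 0.584  -0.0037  0.0407]
278 [ 0.5938 -0.0067  0.0406] [0.5905 0.0162 0.1048]
284 [ 0.5936 -0.009   0.0408] [0.5908 0.0162 0.1086]
```

View pics/w3.png

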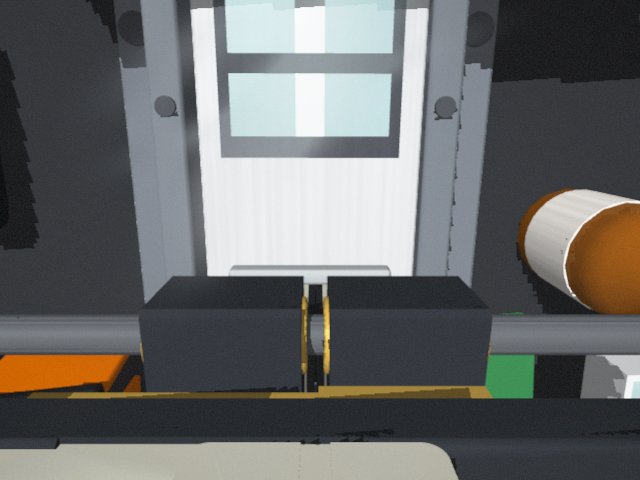

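The wrist view shows the carrier straight in the guide and sunk, its front end under the bar (top of picture), with the rib at v≈272 against the fingers. About 85 mm remains.

Call:
{"method": "carry_out", "body": {"deltas": [[0.5,0,0,0,0,0,0],[0.5,0,0,0,0,0,0],[0.5,0,0,0,0,0,0],[0.5,0,0,0,0,0,0],[0.5,0,0,0,0,0,0],[0.5,0,0,0,0,0,0],[0.5,0,0,0,0,0,0],[0.5,0,0,0,0,0,0]]}}

```text
time: 13.88
tool_pos: [0.5989, 0.0202, 0.0027]
tool_rot: [3.138, 0.003, 1.508]
contact_force: [-0.8, -9.3, 6.8]
opening: 0.0001
grip_force: 7.5
```

Call:
{"method": "carry_out", "body": {"deltas": [[0.5,0,0,0,0,0,0],[0.5,0,0,0,0,0,0],[0.5,0,0,0,0,0,0],[0.5,0,0,0,0,0,0],[0.5,0,0,0,0,0,0],[0.5,0,0,0,0,0,0],[0.5,0,0,0,0,0,0],[0.2,0,0,0,0,0,0]]}}

```text
time: 14.55
tool_pos: [0.6012, 0.0577, 0.0027]
tool_rot: [3.138, 0.003, 1.508]
contact_force: [0.0, -9.0, 7.0]
opening: 0.0006
grip_force: 7.5
```

Call:
{"method": "carry_out", "body": {"deltas": [[0.1,0,0,0,0,0,0],[0.1,0,0,0,0,0,0],[0.1,0,0,0,0,0,0],[0.1,0,0,0,0,0,0],[0.1,0,0,0,0,0,0],[0,0,0,0,0,0,0],[0,0,0,0,0,0,0],[0,0,0,0,0,0,0]]}}

```text
time: 15.22
tool_pos: [0.6015, 0.0623, 0.0027]
tool_rot: [3.138, 0.003, 1.508]
contact_force: [-0.5, -7.7, 7.7]
opening: 0.0002
grip_force: 7.3
```

Call:
{"method": "carry_out", "body": {"deltas": [[0.1,0,0,0,0,0,0],[0.1,0,0,0,0,0,0],[0.1,0,0,0,0,0,0],[0.1,0,0,0,0,0,0],[0,0,0,0,0,0,0],[0,0,0,0,0,0,0],[0,0,0,0,0,0,0],[0,0,0,0,0,0,0]]}}

```text
time: 15.88
tool_pos: [0.6016, 0.0653, 0.0027]
tool_rot: [3.139, 0.004, 1.508]
contact_force: [-0.8, -11.6, 8.1]
opening: 0.0003
grip_force: 8.1
```

Call:
{"method": "carry_out", "body": {"deltas": [[0.1,0,0,0,0,0,0],[0.1,0,0,0,0,0,0],[0,0,0,0,0,0,0],[0,0,0,0,0,0,0],[0,0,0,0,0,0,0],[0,0,0,0,0,0,0],[0,0,0,0,0,0,0],[0,0,0,0,0,0,0]]}}

```text
time: 16.55
tool_pos: [0.6016, 0.0654, 0.0027]
tool_rot: [3.139, 0.006, 1.508]
contact_force: [-1.1, -19.0, 7.8]
opening: 0.0009
grip_force: 11.1
```

Travel has stopped and the push force is climbing, so it is at the stop. I'll push one step more and check the rib-to-bar gap, which should be 17 mm.

Call:
{"method": "carry_out", "body": {"deltas": [[0.1,0,0,0,0,0,0],[0.1,0,0,0,0,0,0],[0,0,0,0,0,0,0],[0,0,0,0,0,0,0],[0,0,0,0,0,0,0],[0,0,0,0,0,0,0],[0,0,0,0,0,0,0],[0,0,0,0,0,0,0]]}}

```text
time: 17.22
tool_pos: [0.6016, 0.0654, 0.0027]
tool_rot: [3.14, 0.009, 1.508]
contact_force: [-2.8, -26.5, 9.6]
opening: 0.0008
grip_force: 14.6
```

Run:
```python
from h import *
w=grab('wrist')
for v in range(190,285,5): print(v,px2w(w,290,v,0).round(4))
```

```text
190 [0.5952 0.1113 0.0382]
195 [0.5957 0.1108 0.0469]
200 [0.5955 0.1092 0.047 ]
205 [0.5955 0.1077 0.0483]
210 [0.5954 0.106  0.0481]
215 [0.5951 0.104  0.0467]
220 [0.595  0.1022 0.0465]
225 [0.5948 0.1004 0.0464]
230 [0.5938 0.0956 0.0333]
235 [0.5936 0.0936 0.0329]
240 [0.5934 0.0917 0.033 ]
245 [0.5932 0.0897 0.0327]
250 [0.5931 0.0877 0.0328]
255 [0.593  0.0861 0.0339]
260 [0.5928 0.0837 0.0326]
265 [0.5926 0.0817 0.0326]
270 [0.5929 0.0817 0.0386]
275 [0.593  0.0806 0.041 ]
280 [0.5981 0.1021 0.1063]
```

The gap measures about 17.5 mm, so the carrier is home. I'll ease the push and lift straight off.

Call:
{"method": "carry_out", "body": {"deltas": [[-0.2,0,0,0,0,0,0],[-0.1,0,0,0,0,0,0],[0,0,-0.2,0,0,0,0],[0,0,-0.2,0,0,0,0],[0,0,-0.2,0,0,0,0],[0,0,-0.3,0,0,0,0],[-0.2,0,-0.3,0,0,0,0],[-0.2,0,-0.5,0,0,0,0]]}}

```text
time: 17.93
tool_pos: [0.5996, 0.0648, 0.0177]
tool_rot: [-3.14, 0.0, 1.507]
contact_force: [-0.5, -0.5, -0.1]
opening: 0.0004
grip_force: 0.0
```

Call:
{"method": "carry_out", "body": {"deltas": [[0,0,-1,0,0,0,0],[0,0,-1.5,0,0,0,0],[0,0,-1.5,0,0,0,0],[0,0,-1.5,0,0,0,0],[0,0,-1.5,0,0,0,0],[0,0,-1.5,0,0,0,0],[0,0,-1.5,0,0,0,0],[0,0,-1,0,0,0,0]]}}

```text
time: 18.6
tool_pos: [0.601, 0.0659, 0.1311]
tool_rot: [3.138, -0.0, 1.508]
contact_force: [0.6, 0.3, 0.1]
opening: 0.0007
grip_force: 0.0
```

Call:
{"method": "carry_out", "body": {"deltas": [[-2,0,0,0,0,0,0],[-2,0,0,0,0,0,0],[-2,0,0,0,0,0,0],[-2,0,0,0,0,0,0],[-1,0,0,0,0,0,0],[0,0,0,0,0,0,0],[0,0,0,0,0,0,0],[0,0,0,0,0,0,0]]}}

```text
time: 19.27
tool_pos: [0.5946, -0.0234, 0.1285]
tool_rot: [3.141, -0.0, 1.508]
contact_force: [-0.4, 0.2, 0.1]
opening: 0.0004
grip_force: 0.0
```

Run:
```python
from h import *
w=grab('wrist');cv2.imwrite('pics/w4.png',w['image'])
a=[px2w(w,290,v,0) for v in range(60,275,3)]
for v,p in zip(range(60,275,3),a):
    if p[2]<.06 and .06<p[1]<.12: print(v,p.round(4))
print(robot.observe()['contact_force'])
```

```text
60 [0.5859 0.0849 0.0333]
63 [0.5863 0.0816 0.0441]
66 [0.5861 0.08   0.0435]
69 [0.586  0.0783 0.0439]
72 [0.5858 0.0768 0.0426]
75 [0.5854 0.076  0.0356]
78 [0.5852 0.0742 0.0358]
81 [0.5851 0.0725 0.0354]
84 [0.585  0.0707 0.0364]
87 [0.5848 0.0692 0.0343]
90 [0.5846 0.0674 0.0347]
93 [0.5846 0.0655 0.0363]
96 [0.5844 0.0637 0.0362]
99 [0.5842 0.062  0.035 ]
102 [0.5842 0.0602 0.0364]
[0.87343973 0.24760757 0.82880565]
```

View pics/w4.png

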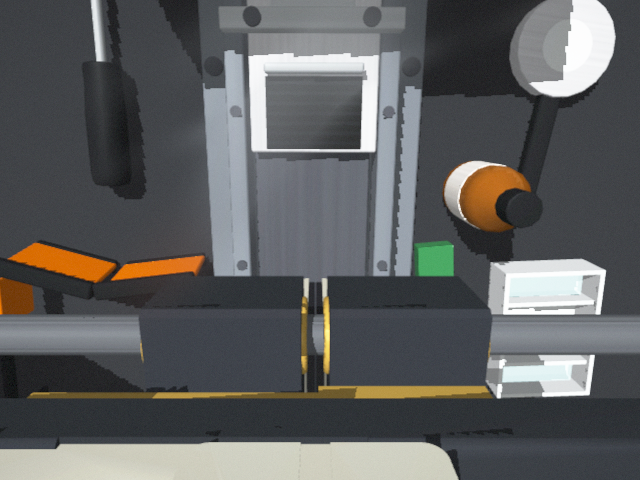

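The wrist view shows the carrier under the bar, with the pad at about (314,110) and the rib at v≈68. The other objects are where they were. The strip at v≈35–55 looks grey, so I'll confirm that it is the carrier in shadow.

Run:
```python
from h import *
w=dict(np.load('/tmp/wrist.npz'))
for v in (12,20,30,34,38,42,46,50,54,58): print(v,[px2w(w,u,v,1).round(4).tolist() for u in (258,314)])
for v in (150,160,200): print(v,px2w(w,314,v,1).round(4))
```

```text
12 [[0.5707, 0.1084, 0.0509], [0.6021, 0.1073, 0.0473]]
20 [[0.5703, 0.1043, 0.0508], [0.6019, 0.1031, 0.0473]]
30 [[0.569, 0.1009, 0.0428], [0.6016, 0.0991, 0.0415]]
34 [[0.5679, 0.1004, 0.0349], [0.6015, 0.0982, 0.0354]]
38 [[0.5677, 0.0982, 0.0347], [0.6014, 0.096, 0.0351]]
42 [[0.5674, 0.0961, 0.0343], [0.6013, 0.0937, 0.0354]]
46 [[0.5673, 0.0937, 0.0353], [0.6011, 0.0916, 0.035]]
50 [[0.567, 0.0915, 0.0346], [0.601, 0.0893, 0.0352]]
54 [[0.5669, 0.0892, 0.0353], [0.6008, 0.087, 0.0353]]
58 [[0.5666, 0.087, 0.035], [0.6007, 0.0847, 0.0356]]
150 [0.5972 0.0301 0.0351]
160 [0.5967 0.0231 0.0249]
200 [ 0.595  -0.0037  0.0251]
```

The strip is the carrier's top in shadow, level and resting under the bar. The rib-to-bar gap is still about 17 mm, so I'm handing in.

```bash
python3 -c "
from cell import robot
print(robot.hand_in())"
```

```text
the job is handed in; nothing more can be done
None
```

The carrier was pressed down about 6 mm, slid under the clamp bar and drag spring to the stop (rib-to-bar gap about 17 mm), and released; the arm is clear and the job was handed in at about 19 s, but the tool data looked wrong: the fingertips measured about 41 mm higher than it implies, so I found the pad by camera and force instead.

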